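Weight the glued candlestick foot and present its bare leaf

TASK

A gilded candlestick foot stands on the restorer's turntable with its top moulding freshly glued: slide the cork ring down the turntable's centre post onto the moulding, then lower the steel ring weight gently down the post onto the cork, both fully home. Then turn the turntable by one of its upright pegs until the bare white leaf of the foot points straight at the red pointer on the stand, and finish still gripping the peg so that the table is held quite still for the restorer to inject the leaf. Do not touch the gilded foot with the gripper, and leave everything else on the bench where it is.

Things in the scene. Friction and masses are not known exactly. Their poses are not given: they have to be found in the camera images.
- stand: fixed grey cast stand of the turntable, foot 190 mm across; origin on the bench under the turning axis, z up. The red pointer is fixed to it on an arm at its own +x side, so the stand's +x direction (from the axis through the pointer) is where the bare leaf must point; this is the side of the bench across from the robot, give or take 25 degrees
- pointer (a point): inner tip of the red pointer, 58 mm above the bench, 136 mm from the turning axis, just outside the disc's rim (the pointer and its arm reach out to 162 mm and up to 62 mm)
- disc: plywood turntable disc, 260 mm across, 12 mm thick; origin at the centre of its top face, 62 mm above the bench, z up. It turns about its vertical axis without end either way; no brake; it turns easily (about 0.4 N at a peg) and stays where it is left. Its own +x direction (yaw) is the bearing of the bare white leaf. Carries the post, the four pegs and the foot, all fixed to it
- peg1 (a point): centre of the top of an upright black rubber-sleeved round stop peg, 18 mm thick and 50 mm tall above the disc, 112 mm from the axis, at bearing 45 degrees from the disc's +x; a steel washer 22 mm across and 3 mm high is round its root. Pegs may be turned within the fingers
- peg2 (a point): the like peg at bearing 135 degrees
- peg3 (a point): the like peg at bearing 225 degrees
- peg4 (a point): the like peg at bearing 315 degrees
- post_top (a point): tip of the steel centre post, 12 mm thick with a tapered tip, on the turning axis; it ends 110 mm above the disc, 172 mm above the bench, 62 mm above the seat
- foot: turned and carved gilded candlestick foot fixed on the disc round the post, 48 mm tall; 140 mm across at the bottom, narrowing to 48 mm at the flat top moulding; six carved leaves, five gold and one bare white gesso. Origin on the axis at the disc's top face, +x towards the white leaf. Fragile
- seat (a point): centre of the flat top of the foot's moulding (48 mm across), 110 mm above the bench: the cork ring's underside rests here
- bare_leaf (a point): tip of the bare white leaf, 66 mm from the axis, 76 mm above the bench
- cork_ring: loose light-brown cork ring, 52 mm outside, 16 mm bore, 12 mm thick, about 16 g, lying flat on the bench; origin at the centre of its underside, z up
- weight: loose bright steel ring weight, 52 mm outside, 16 mm bore, 34 mm tall, about 0.5 kg, standing on the bench; origin at the centre of its underside, z up
- tape: bystander: loose roll of white paper tape, 68 mm outside, 52 mm bore, 24 mm tall; origin at the centre of its underside
- resin_bottle: bystander: amber bottle, 56 mm across, 125 mm tall; origin at the centre of its underside
- burnisher: bystander: gilder's burnisher with dark wood handle lying on the bench, 175 mm long, 19 mm thick; origin under its middle, lying along its own x
- pigment_red: bystander: jar of red pigment, 48 mm across, 55 mm tall; origin at the centre of its underside
- pigment_ochre: bystander: jar of ochre pigment, 48 mm across, 55 mm tall; origin at the centre of its underside
- brush_pot: bystander: white pot of brushes, 76 mm across, pot 85 mm and brushes up to 190 mm tall; origin at the centre of its underside
There are look-alikes about, which are no part of the job. Several things have the shape of the cork_ring; the one meant has the colours described above.

How it is judged:
On the way, in this order (a step that is already met when the one before it is completed fails the run):
1. the cork ring lies flat on the moulding, round the post, let go (horizontal distance between cork_ring and seat below 0.0045 m and z of cork_ring in the frame of seat between -0.003 and 0.003 m and angle between cork_ring's own z axis and vertical below 0.08 rad and contact force between the fingers and cork_ring below 0.3 N), for 0.2 s.
2. the weight stands on the cork, round the post, let go (all of step 1 and horizontal distance between weight and seat below 0.0045 m and z of weight in the frame of seat between 0.009 and 0.0155 m and angle between weight's own z axis and vertical below 0.08 rad and contact force between the fingers and weight below 0.3 N), for 0.2 s.
3. the turntable is turned until the bare leaf points at the pointer (y of bare_leaf in the frame of stand between -0.0075 and 0.0075 m and x of bare_leaf in the frame of stand above 0 m), for 0.2 s.
At the end, for the whole second after the job is handed in: Cork flat on moulding, weight flat on cork, both round the post (4.5 mm off axis, 3 mm from fully down at most), let go; bare leaf's tip on the pointer's side, within 7.5 mm sideways of the axis-pointer line; turntable still (under 0.04 rad/s), the fingers on it with more than 2 N (all of step 2 and all of step 3 and angular speed of disc below 0.04 rad/s and contact force between the fingers and disc above 2 N); the arm keeps its last pose, push and grip.
It fails at once if the fingers or arm touch the gilded foot (over 1 N) (contact force between any of the fingers, the arm and foot above 1 N).
It fails at once if the weight is dropped (falls free faster than 0.4 m/s, about 8 mm) or rammed onto the cork (over 60 N) (contact force between weight and cork_ring above 60 N or (linear speed of weight above 0.4 m/s and contact force between the fingers and weight below 0.1 N)).
It fails at once if a bystander is moved by more than 20 mm (distance of any of tape, resin_bottle, burnisher, pigment_red, pigment_ochre, brush_pot from where it was at the start of the episode above 0.02 m).
It also fails if it takes over 72 s, if anything falls off the work surface, if the arm or the gripper's body presses on something with over 40 N, if the wrist force passes 120 N, or if a joint passes its speed limit or range.

ROBOT

A 6-joint arm with a two-finger parallel gripper is mounted at the origin on the work surface. World frame = base frame: x ahead of the robot, y to its left, z up, the work surface at z = 0. Lengths are in m, angles in rad, forces in N, time in s.
With the tool pointing down it reaches from about 0.15 to 0.775 m from the base axis. Payload 6.1 kg.
Tool frame: the origin (TCP) lies on the centre line of the jaws, within the pads' length; the fingertips stand 14 mm ahead of it and the grasp point (between the pads) lies 5 mm behind it (r.tips_ahead is the distance from the TCP to the fingertips, in m); z points along the fingers, y is the line along which they close (so a half turn about z gives the same grasp; the last joint's range is limited). The gripper opens to 85 mm and grips with 20 to 120 N. Pads are 22 mm wide; open, the fingers measure 114 mm over their backs; the gripper's body (76 mm by 85 mm) begins 54 mm behind the grasp point. The pads swing forward as they close: fully open they stand 13 mm farther back than shut.
Start: joints at [-1.223, 0.126, -0.04, 1.405, 0, 1.571], TCP at [0.179, -0.494, 0.245] pointing down, gripper open.
Joint ranges: [-2.72, 2.72], [-0.95, 1.95], [-1.27, 1.35], [-1.78, 2.02], [-1.46, 1.47], [-3.14, 3.14]. Speed limits (rad/s): [2.39, 2.39, 3.01, 3.14, 3.14, 3.14].

INTERFACE

Orientations are given as a 3x3 rotation matrix whose columns are the frame's x, y, z axes.
In Python, from rig import r, optics, order, nets gives the robot as it stands. The module is installed in compiled form; this text tells all that it offers.
- The arm moves only by the tool play_rows, never from a script. Its argument "rows" is a list that holds one entry, the list of rows, each a list of 7 numbers: the opening, from -1 (shut) to 1 (fully open), so that 0 is half open, then the shift along the tool's x, y, z scaled (see below), then the turn, a rotation vector about the tool's x, y, z scaled (see below). In form: [[[claw, dx, dy, dz, ax, ay, az], ...]]. A call has 1 to 20 rows; each row is the pose to reach, as a shift and turn from the pose commanded when the call began, along the tool's axes at that moment, turning the shorter way round; what a row does not reach only later rows make up. The controller multiplies each number of a shift by 0.2 m and each number of a turn by pi rad. A row lasts 1/12 s, in which the tool goes at most 41.7 mm and 7.16 degrees, less where a joint would pass 70% of its speed; a pose out of reach is approached as far as the arm can. A call with a number of a shift or a turn outside -1 to 1 is refused whole. A call with a gripper value outside its range is refused whole. The fingers move at their own pace and stop on an object; the grip force is fixed at half the most. Time passes only in rows, so rows that repeat a pose let the fingers close. It gives the time, the measured TCP pose, the force, the opening and the grip force at its end, in the units of the state.
- r.get_obs(): the state, without advancing time (a new reading comes with each control period).
- optics.capture(name): name is "side" or "top"; returns a dict with "img" (480x640x3 uint8, red, green, blue), "vertical_fov" (degrees; the focal length in pixels is half the picture's height over the tangent of half this angle, whatever the lens; pixels are square), "cx", "cy" (the principal point, pixels), "rvec" (rotation vector, rad) and "tvec" (3), from world to camera coordinates, as OpenCV has them. Camera axes: x right, y down, z forward; pixel columns grow to the right and rows downward; lengths in m; the calibration is good to about 2 mm. A picture is of the moment at which its call begins. There is no depth.
- order.job_done(): hands the job in; it is judged then, once.
Trained networks look in the newest picture that a camera, given by its name, has taken for a name from the list of things; names that differ only in an ending like _2 or _b are one class to them, and where a whole thing is asked for, a point or a joint stands for the part that bears it (a point fixed in the world has none). Each returns a list of dicts, best first, with "conf" (0 to 1); they miss things now and then, are a little off and sometimes report something else, mostly with a low value. They report only what shows in the picture. A call takes as long as a camera call. They do not tell look-alikes from the thing itself.
- nets.silhouettes(camera, label): "pixels" (480x640 bool, what is visible of it) and "centre" ([row, column] as shares, 0 to 1, of the picture: columns of its width, rows of its height, amid what is visible of it).
- nets.spot_point(camera, label): "centre" ([row, column] as shares, 0 to 1, of the picture: columns of its width, rows of its height: a listed point, or the origin of a listed thing).
The state is a dict: "time_s": time; "joint_positions": joint angles; "qd": joint speeds; "joint_torque": joint torques, N m; "ee_pos": TCP position; "eef_rot": TCP orientation; "contact_force": force on the tool from outside, world axes, zero at the start; "torque": the same for the moment, N m; "width": opening from 0.0 (shut) to 1.0 (fully open); "grasp_force": force on a finger pad.
Only numpy, scipy, OpenCV 4.12 (cv2) and the standard library are available. Lean on these libraries where they do the work, as an engineer would, in place of code of your own. Each camera call takes 0.05 s, during which the arm holds its last target. There are 200 camera calls.

## Working session

There is one attempt and no reset: what is moved stays moved. The work goes in short steps, Python scripts to look and compute and a tool call to move; the robot and the scene stay as the last step left them, time stands still between calls to the robot, and variables do not carry over. Pictures are saved under pics/ and viewed, at most 10 in all, crops included, and the job is handed in when it is done.

Besides the shell and the picture viewer there is one more tool, called after "Call:" in YAML: its name, and indented under it one key for each argument. play_rows: Moves the arm, as the interface text tells. Shifts and turns lie within -1 to 1; 1 stands for 0.2 m of shift or pi rad of turn. Its arguments: {"type":"object","properties":{"rows":{"type":"array","items":{"type":"array","items":{"type":"array","items":{"type":"number","minimum":-1,"maximum":1}}}}},"required":["rows"]}

```bash
mkdir -p pics
cat > h.py <<'E'
import numpy as np, cv2
from rig import r, optics, order, nets
def cap(n):
    c=optics.capture(n); h,w=c['img'].shape[:2]
    c['f']=h/2/np.tan(np.radians(c['vertical_fov'])/2); c['R']=cv2.Rodrigues(np.array(c['rvec'],float))[0]; c['t']=np.array(c['tvec'],float).ravel(); return c
def ray(c,u,v):
    d=c['R'].T@np.array([(u-c['cx'])/c['f'],(v-c['cy'])/c['f'],1]); return -c['R'].T@c['t'],d
def atz(c,u,v,z):
    o,d=ray(c,u,v); return o+d*(z-o[2])/d[2]
def proj(c,p):
    q=c['R']@np.array(p)+c['t']; return c['f']*q[0]/q[2]+c['cx'],c['f']*q[1]/q[2]+c['cy']
def spots(cam,c,l,z,k=3):
    for d in nets.spot_point(cam,l)[:k]:
        v,u=d['centre'][0]*480,d['centre'][1]*640
        print(cam,l,round(d['conf'],2),'px',round(u,1),round(v,1),'xy',atz(c,u,v,z)[:2].round(4))
E
cat > a.py <<'E'
from h import *
Z=dict(stand=0,pointer=.058,disc=.062,peg1=.112,post_top=.172,seat=.11,bare_leaf=.076,cork_ring=0,weight=0,tape=0,resin_bottle=0,burnisher=0,pigment_red=0,brush_pot=0)
o=r.get_obs();print(o['time_s'],o['ee_pos'],o['eef_rot'],o['width'])
for n in('top','side'):
    c=cap(n);cv2.imwrite(f'pics/{n}0.png',c['img'][...,::-1]);print(n,c['f'],(-c['R'].T@c['t']).round(3))
    for l,z in Z.items(): spots(n,c,l,z,5 if l in('cork_ring','weight','peg1') else 2)
E
python3 a.py
```

```text
0.0 [ 0.17881785 -0.49320416  0.2445132 ] [[ 9.40126032e-01  3.40826573e-01 -5.38989231e-04]
 [ 3.40826999e-01 -9.40124823e-01  1.50772252e-03]
 [ 7.15474128e-06 -1.60115127e-03 -9.99998718e-01]] 1.00072982839756
top 537.224115326578 [0.499 0.031 1.297]
top stand 0.74 px 301.1 236.6 xy [0.579  0.0639]
top stand 0.35 px 301.3 232.2 xy [0.5897 0.0637]
top pointer 0.84 px 290.1 177.5 xy [0.7122 0.0916]
top pointer 0.36 px 300.7 237.7 xy [0.5729 0.0634]
top disc 0.84 px 300.3 234.4 xy [0.5803 0.0644]
top disc 0.4 px 437.8 300.0 xy [ 0.4373 -0.2554]
top peg1 0.94 px 354.9 225.1 xy [ 0.6006 -0.0572]
top peg1 0.82 px 249.8 245.3 xy [0.5501 0.1736]
top peg1 0.79 px 313.1 285.3 xy [0.4655 0.0319]
top peg1 0.55 px 291.3 180.9 xy [0.6954 0.0861]
top post_top 0.7 px 301.8 232.1 xy [0.578  0.0583]
top post_top 0.44 px 310.0 284.2 xy [0.4693 0.0384]
top seat 0.65 px 299.2 233.4 xy [0.5792 0.0656]
top seat 0.5 px 499.0 263.3 xy [ 0.5241 -0.3794]
top bare_leaf 0.84 px 286.4 258.8 xy [0.523  0.0941]
top bare_leaf 0.74 px 308.0 281.7 xy [0.4723 0.0436]
top cork_ring 0.92 px 438.9 299.2 xy [ 0.4362 -0.
[... 1621 characters left out ...]
cork_ring 0.74 px 448.8 215.9 xy [ 0.3434 -0.302 ]
side cork_ring 0.59 px 407.6 210.5 xy [ 0.4434 -0.269 ]
side cork_ring 0.56 px 377.3 230.3 xy [ 0.484  -0.1708]
side weight 0.97 px 234.2 372.7 xy [0.582  0.3247]
side weight 0.63 px 175.2 334.9 xy [0.7464 0.3127]
side tape 0.68 px 292.6 393.0 xy [0.4521 0.3043]
side tape 0.36 px 174.3 338.7 xy [0.7423 0.3211]
side resin_bottle 0.7 px 234.7 372.2 xy [0.5817 0.3232]
side resin_bottle 0.64 px 309.0 177.9 xy [ 0.7266 -0.2513]
side burnisher 0.67 px 398.2 168.5 xy [ 0.5276 -0.4006]
side burnisher 0.48 px 309.3 217.3 xy [ 0.6557 -0.1271]
side pigment_red 0.96 px 203.4 303.4 xy [0.7403 0.2165]
side brush_pot 0.6 px 303.9 176.7 xy [ 0.7412 -0.2487]
```

View pics/top0.png

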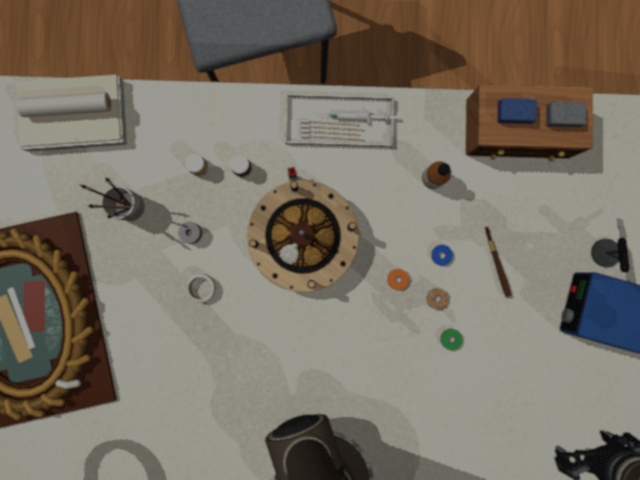

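View pics/side0.png

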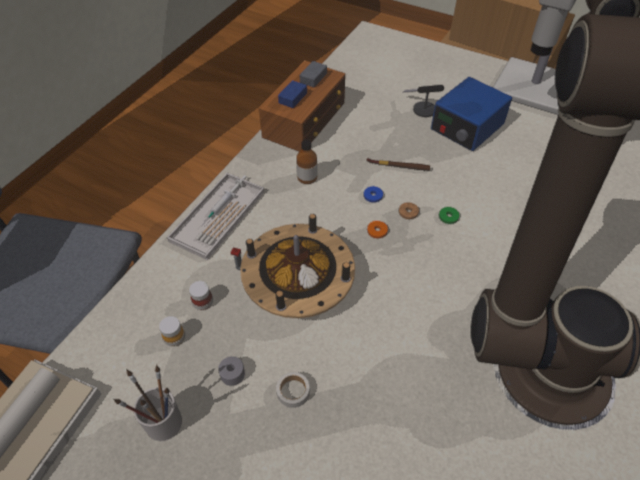

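The top view shows the turntable at about px (302,235). The white leaf points towards the robot at (290,254), and the red pointer is at (292,174). The tan cork is at (438,299), between the orange, blue and green look-alikes. The steel weight is at (190,232). The side view agrees: cork (409,211), weight (232,371), white leaf (306,275). I'll refine these with circle fits.

```bash
cat > b.py <<'E'
from h import *
from scipy.optimize import least_squares
def fit(c,mask,z,rad):
    cs,_=cv2.findContours(mask.astype(np.uint8),cv2.RETR_EXTERNAL,cv2.CHAIN_APPROX_NONE)
    k=cv2.convexHull(max(cs,key=cv2.contourArea))[:,0]
    k=max(cs,key=cv2.contourArea)[:,0]
    P=np.array([atz(c,u,v,z)[:2] for u,v in k])
    s=least_squares(lambda p:np.hypot(*(P-p[:2]).T)-p[2],[*P.mean(0),rad],loss='soft_l1',f_scale=.002)
    return s.x.round(4),len(k)
if __name__=='__main__':
  print(r.tips_ahead)
  for n in('top','side'):
    c=cap(n)
    for l,z,rad,near in(('disc',.062,.13,(.578,.063)),('cork_ring',.006,.026,(.44,-.271)),('weight',.017,.026,(.582,.323))):
        for d in nets.silhouettes(n,l)[:6]:
            v,u=d['centre'][0]*480,d['centre'][1]*640
            if np.hypot(*(atz(c,u,v,z)[:2]-near))<.03: print(n,l,round(d['conf'],2),atz(c,u,v,z)[:2].round(4),*fit(c,d['pixels'],z,rad))
E
python3 b.py
python3 - <<'E'
import sys;sys.path.insert(0,'.')
import cv2
a=cv2.imread('pics/top0.png')[160:320,170:470];b=cv2.imread('pics/side0.png')[180:400,200:440]
a=cv2.resize(a,None,fx=2.6,fy=2.6,interpolation=3);cv2.imwrite('pics/c1.png',a)
E
```

```text
0.014
top disc 0.61 [0.5756 0.0573] [0.5776 0.0599 0.1269] 314
top cork_ring 0.76 [ 0.4463 -0.2709] [ 0.4394 -0.2668  0.024 ] 56
top weight 0.62 [0.5797 0.3311] [0.5807 0.3301 0.0268] 66
side disc 0.57 [0.5752 0.076 ] [0.5787 0.0647 0.1305] 325
side disc 0.15 [0.5725 0.0545] [0.5818 0.0591 0.0705] 189
side cork_ring 0.59 [ 0.4406 -0.264 ] [ 0.4404 -0.2635  0.0275] 54
side weight 0.65 [0.5821 0.3313] [0.5831 0.3306 0.0311] 82
```

View pics/c1.png

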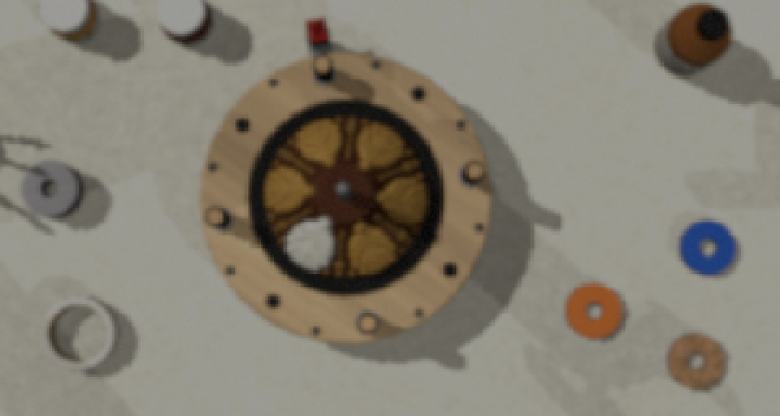

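The crop confirms these positions: cork (438,299) and weight hub (190,232) in full-frame pixels, and the post tip at (303,232). I'm moving above the cork now.

Call:
play_rows:
  rows:
    - [[1, 1, -0.62, 0, 0, 0, 0], [1, 1, -0.62, 0, 0, 0, 0], [1, 1, -0.62, 0, 0, 0, 0], [1, 1, -0.62, 0, 0, 0, 0], [1, 1, -0.62, 0, 0, 0, 0], [1, 1, -0.62, 0, 0, 0, 0], [1, 1, -0.62, 0, 0, 0, 0], [1, 1, -0.62, 0, 0, 0, 0]]

```text
time_s: 2.57
ee_pos: [0.3254, -0.3078, 0.2455]
eef_rot: [[0.939, 0.344, 0.0], [0.344, -0.939, -0.001], [-0.0, 0.001, -1.0]]
contact_force: [0.0, -0.6, -0.0]
width: 1.001
grasp_force: 0.0
```

Call:
play_rows:
  rows:
    - [[1, 0.61, 0, 0.72, 0, 0, 0], [1, 0.61, 0, 0.72, 0, 0, 0], [1, 0.61, 0, 0.72, 0, 0, 0], [1, 0.61, 0, 0.72, 0, 0, 0], [1, 0.61, 0, 0.72, 0, 0, 0], [1, 0.61, 0, 0.72, 0, 0, 0], [1, 0.61, 0, 0.72, 0, 0, 0], [1, 0.61, 0, 0.72, 0, 0, 0]]

```text
time_s: 3.23
ee_pos: [0.4389, -0.2684, 0.1022]
eef_rot: [[0.941, 0.34, 0.0], [0.34, -0.941, -0.001], [-0.0, 0.001, -1.0]]
contact_force: [0.5, -0.1, 1.0]
width: 0.999
grasp_force: 0.0
```

```bash
cat > d.py <<'E'
from h import *
import sys
o=r.get_obs();p=np.array(o['ee_pos']);R=np.array(o['eef_rot'])
print('t',round(o['time_s'],2),'p',p.round(4),'xb',np.degrees(np.arctan2(R[1,0],R[0,0])).round(2),'tilt',R[:2,2].round(4),'q',np.round(o['joint_positions'],3),'F',np.round(o['contact_force'],1),'w',round(o['width'],3),'g',np.round(o['grasp_force'],1))
if len(sys.argv)>3:
    T=np.array(list(map(float,sys.argv[1:4])));print('d/0.2',((R.T@(T-p))/.2).round(4))
E
python3 d.py .440 -.267 .017
```

```text
t 3.23 p [ 0.4389 -0.2684  0.1022] xb 19.85 tilt [ 0.0002 -0.0006] q [-0.549  0.145 -0.334  1.091 -0.     2.247] F [ 0.5 -0.1  1. ] w 0.999 g 0.0
d/0.2 [ 0.0076 -0.005   0.4258]
```

Call:
play_rows:
  rows:
    - [[1, 0.008, -0.005, 0.2, 0, 0, 0], [1, 0.008, -0.005, 0.38, 0, 0, 0], [1, 0.008, -0.005, 0.43, 0, 0, 0], [1, 0.008, -0.005, 0.43, 0, 0, 0], [-0.1, 0.008, -0.005, 0.43, 0, 0, 0], [-0.1, 0.008, -0.005, 0.43, 0, 0, 0], [-0.1, 0.008, -0.005, 0.43, 0, 0, 0], [-0.1, 0.008, -0.005, 0.43, 0, 0, 0], [-0.1, 0.008, -0.005, 0.43, 0, 0, 0], [-0.1, 0.008, -0.005, 0.43, 0, 0, 0], [-0.1, 0.008, -0.005, 0.43, 0, 0, 0], [-0.1, 0.008, -0.005, 0.43, 0, 0, 0]]

```text
time_s: 4.23
ee_pos: [0.442, -0.2669, 0.0186]
eef_rot: [[0.94, 0.34, 0.004], [0.341, -0.94, -0.003], [0.003, 0.004, -1.0]]
contact_force: [-3.6, 1.2, 12.6]
width: 0.565
grasp_force: 59.7
```

```bash
python3 d.py
```

```text
t 4.23 p [ 0.442  -0.2669  0.0186] xb 19.91 tilt [ 0.0037 -0.0029] q [-5.430e-01  2.080e-01 -4.560e-01  9.030e-01 -1.000e-03  2.251e+00] F [-3.6  1.2 12.6] w 0.565 g 59.7
```

Call:
play_rows:
  rows:
    - [[1, 0, 0, -0.01, 0, 0, 0], [1, 0, 0, -0.01, 0, 0, 0], [1, 0, 0, -0.01, 0, 0, 0], [1, 0, 0, -0.01, 0, 0, 0], [1, 0, 0, -0.01, 0, 0, -0.5], [1, 0, 0, -0.01, 0, 0, -0.5], [1, 0, 0, -0.01, 0, 0, -0.5], [1, 0, 0, -0.01, 0, 0, -0.5], [1, 0, 0, -0.01, 0, 0, -0.5], [1, 0, 0, -0.01, 0, 0, -0.5], [1, 0, 0, -0.01, 0, 0, -0.5], [1, 0, 0, -0.01, 0, 0, -0.5], [1, 0, 0, -0.01, 0, 0, -0.5], [1, 0, 0, -0.01, 0, 0, -0.5], [1, 0, 0, -0.01, 0, 0, -0.5], [1, 0, 0, -0.01, 0, 0, -0.5], [1, 0, 0, -0.01, 0, 0, -0.5], [1, 0, 0, -0.01, 0, 0, -0.5], [1, 0, 0, -0.01, 0, 0, -0.5]]

```text
time_s: 5.82
ee_pos: [0.4405, -0.2657, 0.0172]
eef_rot: [[-0.339, 0.941, -0.0], [0.941, 0.339, 0.0], [0.0, -0.0, -1.0]]
contact_force: [-0.6, -0.2, -0.3]
width: 1.0
grasp_force: 0.0
```

Call:
play_rows:
  rows:
    - [[-0.1, 0, 0, 0, 0, 0, 0], [-0.1, 0, 0, 0, 0, 0, 0], [-0.1, 0, 0, 0, 0, 0, 0], [-0.1, 0, 0, 0, 0, 0, 0], [-0.1, 0, 0, 0, 0, 0, 0], [-0.1, 0, 0, 0, 0, 0, 0], [-0.1, 0, 0, 0, 0, 0, 0], [-0.1, 0, 0, -0.2, 0, 0, 0], [-0.1, 0, 0, -0.5, 0, 0, 0], [-0.1, 0, 0, -0.9, 0, 0, 0], [-0.1, 0, 0, -1, 0, 0, 0], [-0.1, 0, 0, -1, 0, 0, 0]]

```text
time_s: 6.82
ee_pos: [0.4406, -0.2658, 0.2205]
eef_rot: [[-0.34, 0.94, 0.002], [0.94, 0.34, -0.001], [-0.002, 0.001, -1.0]]
contact_force: [0.8, -0.1, 0.2]
width: 0.562
grasp_force: 62.0
```

```bash
python3 d.py .536 .023 .225
```

```text
t 6.82 p [ 0.4406 -0.2658  0.2205] xb 109.89 tilt [ 0.0019 -0.0011] q [-0.543  0.105 -0.117  1.346  0.     0.681] F [ 0.8 -0.1  0.2] w 0.562 g 62.0
d/0.2 [ 1.1954  0.9399 -0.0232]
```

Call:
play_rows:
  rows:
    - [[-0.1, 1, 1, -0.05, 0, 0, 0], [-0.1, 1, 1, -0.05, 0, 0, 0], [-0.1, 1, 1, -0.05, 0, 0, 0], [-0.1, 1, 1, -0.05, 0, 0, 0], [-0.1, 1, 1, -0.05, 0, 0, 0], [-0.1, 1, 1, -0.05, 0, 0, 0], [-0.1, 1, 1, -0.05, 0, 0, 0], [-0.1, 1, 1, -0.05, 0, 0, 0], [-0.1, 1, 1, -0.05, 0, 0, 0], [-0.1, 1, 1, -0.05, 0, 0, 0], [-0.1, 1, 1, -0.05, 0, 0, 0], [-0.1, 1, 1, -0.05, 0, 0, 0]]

```text
time_s: 7.82
ee_pos: [0.56, -0.0107, 0.2274]
eef_rot: [[-0.339, 0.941, -0.0], [0.941, 0.339, -0.0], [-0.0, -0.0, -1.0]]
contact_force: [0.5, 0.8, 0.4]
width: 0.559
grasp_force: 62.0
```

```bash
python3 d.py .578 .061 .23
python3 - <<'E'
from h import *
T=[]
for n in('top','side'):
    c=cap(n)
    p=np.array(r.get_obs()['ee_pos'])
    print(n,'tcp px',np.round(proj(c,p),1),'cork exp',np.round(proj(c,p-[0,0,.017]),1),'post exp',np.round(proj(c,[.578,.061,.172]),1),'base',np.round(proj(c,[.578,.061,.11]),1))
    spots(n,c,'post_top',.172);spots(n,c,'cork_ring',p[2]-.017,6);spots(n,c,'seat',.11,2)
    u,v=map(int,proj(c,[.575,.03,.17]));a=c['img'][v-50:v+50,u-65:u+65,::-1];print('crop',u-65,v-50)
    T.append(cv2.resize(a,None,fx=6,fy=5.9 if 0 else 6,interpolation=2)[:600])
for t,n in zip(T,'ts'): cv2.imwrite(f'pics/d_{n}.png',t)
E
```

```text
t 7.82 p [ 0.56   -0.0107  0.2274] xb 109.82 tilt [-0.0001 -0.0002] q [-1.900e-02  1.930e-01  1.000e-03  1.379e+00 -0.000e+00  1.206e+00] F [0.5 0.8 0.4] w 0.559 g 62.0
d/0.2 [ 0.3066  0.2063 -0.0131]
top tcp px [335.5 240. ] cork exp [335.2 240.4] post exp [300.6 232. ] base [301.2 234. ]
top post_top 0.69 px 301.1 235.8 xy [0.5701 0.0596]
top cork_ring 0.75 px 397.2 280.2 xy [ 0.4828 -0.138 ]
top cork_ring 0.67 px 440.8 254.3 xy [ 0.5373 -0.2257]
top cork_ring 0.6 px 449.4 338.4 xy [ 0.3682 -0.2455]
top cork_ring 0.53 px 288.1 260.3 xy [0.5175 0.0836]
top cork_ring 0.26 px 251.2 246.0 xy [0.5445 0.1589]
top cork_ring 0.23 px 242.5 165.5 xy [0.708  0.1817]
top seat 0.78 px 299.3 233.7 xy [0.5786 0.0653]
crop 250 183
side tcp px [319.7 198.9] cork exp [319.8 204.4] post exp [296.2 235.7] base [297.2 253.6]
side post_top 0.69 px 296.4 236.0 xy [0.5773 0.0615]
side cork_ring 0.81 px 318.6 203.0 xy [ 0.5643 -0.0125]
side cork_ring 0.8 px 372.8 193.4 xy [ 0.4756 -0.0924]
side cork_ring 0.71 px 375.4 233.4 xy [0.4232 0.006 ]
side cork_ring 0.5 px 447.4 214.9 xy [ 0.3136 -0.1103]
side seat 0.71 px 312.9 214.9 xy [ 0.603  -0.0544]
side seat 0.57 px 299.2 252.2 xy [0.5762 0.0554]
crop 239 176
```

View pics/d_s.png

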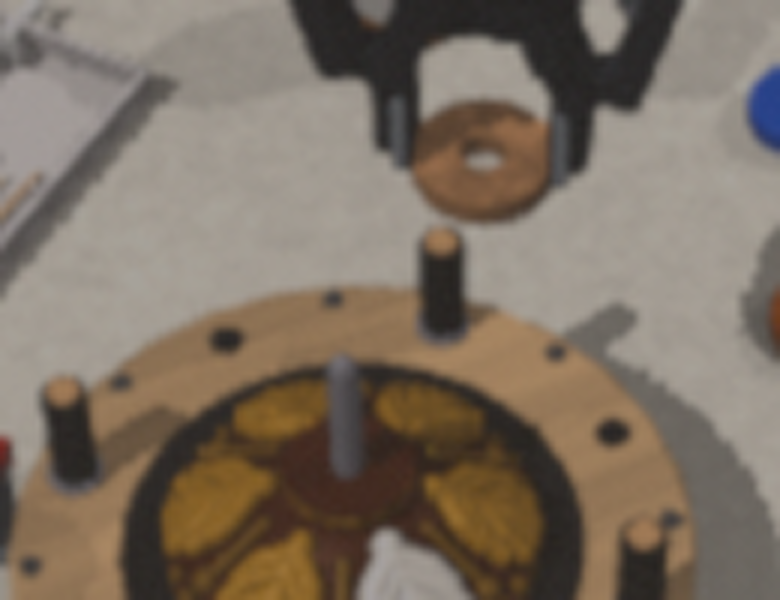

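View pics/d_t.png

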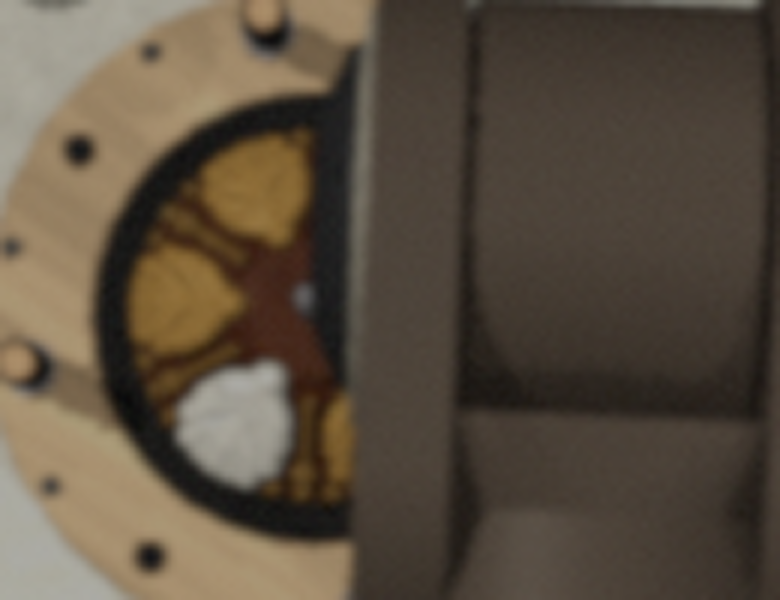

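In the side view the cork's middle is at px (319.5,202.7), as predicted from the TCP. The post tip is at about (296.2,235.5), matching the assumed axis. The top view shows only part of the tip, so I'll take a sub-pixel check from the first top image.

Run:
```python
from h import *
a=cv2.imread('pics/top0.png').astype(int); s=a[224:242,292:314]
sat=s.max(2)-s.min(2)
print(sat); print(s.max(2))
c=cap('top');w=np.clip(45-sat,0,None)*(s.max(2)>70)
yy,xx=np.mgrid[224:242,292:314];m=np.hypot(xx-302.5,yy-232.5)<5;w=w*m
u,v=(w*xx).sum()/w.sum(),(w*yy).sum()/w.sum();print(u,v,atz(c,u,v,.172),atz(c,u,v,.165))
c=cap('side');b=c['img'].astype(int)[225:262,284:310];print((b.max(2)-b.min(2))[6:32:3])
```

```text
[[35 37 41 45 44 39 36 33 34 33 36 31 33 38 39 41 50 60 63 56 46 43]
 [35 35 39 37 37 35 34 34 35 34 35 34 36 34 37 38 40 46 46 42 36 26]
 [34 37 35 34 36 39 35 35 37 34 35 35 34 36 36 35 40 34 35 31 27 28]
 [34 36 38 35 35 35 35 35 34 34 36 33 35 32 33 34 32 33 28 28 30 31]
 [37 36 33 34 36 34 35 35 32 32 32 33 34 34 35 32 33 33 32 31 25 26]
 [36 34 33 35 33 35 34 30 24 21 19 26 30 35 34 34 32 35 33 33 30 26]
 [35 37 33 35 36 35 30 21 13  8  7 12 20 31 34 33 35 34 34 33 31 28]
 [34 35 34 33 36 33 24 12  5  2  3  5 13 23 34 35 35 33 34 32 31 28]
 [37 34 32 33 34 32 22  9  4  1  2  2  9 21 30 33 33 33 34 33 32 24]
 [41 36 33 34 37 33 24 12  4  2  0  2  5 16 27 30 34 33 35 35 33 29]
 [37 33 33 35 34 37 30 16  6  3  1  2  3 14 20 23 25 31 35 33 33 29]
 [35 32 35 33 33 35 34 27 14  4  2  3  5 15 22 24 24 27 29 30 33 29]
 [35 37 34 35 32 36 34 29 21 14 10  6 11 20 19 23 18 26 23 26 27 27]
 [34 35 33 33 33 34 35 31 30 26 24 22 22 20 21 18 24 22 21 26 21 29]
 [34 35 37 35 35 33 36 34 33 33 32 30 32 26 22 22 20 19 20 21 25 21]
 [35 37 38 33 35 34 35 35 32 33 35 35 35 31 29 28 27 19 22 20 21 
[... 1541 characters left out ...]
57 56 57 59 58 60 59 59 56
  33 12]
 [62 60 58 56 57 56 56 56 57 56 51 46 46 52 57 58 57 57 56 58 58 60 61 62
  64 63]
 [60 51 45 43 36 29 26 25 19  8  4  5  4  4  5  9 11 10 11 14 18 21 27 36
  37 46]
 [46 46 52 59 59 66 64 61 62 33  8  4  4  4  8 30 36 22 24 43 54 53 44 52
  54 46]
 [86 83 79 77 75 74 76 79 76 48 14  4  3  3  5 12 20 49 78 86 80 77 74 75
  75 72]
 [95 96 97 95 90 85 80 64 43 24  8  5  5  4  6 17 31 32 42 62 77 81 69 76
  82 72]
 [58 53 44 38 37 34 34 33 34 26  7  5  4  4  4 13 20 21 19 21 19 22 27 30
  29 33]
 [30 30 32 35 35 34 33 32 30 27  9  4  3  4  4  8 16 22 22 25 31 34 33 28
  24 21]
 [59 40 33 32 29 30 31 29 31 31 26 15 12 14 21 29 33 33 32 33 33 34 33 36
  32 40]]
```

Call:
play_rows:
  rows:
    - [[-0.1, 0.305, 0.206, 0, 0, 0, 0], [-0.1, 0.305, 0.206, 0, 0, 0, 0], [-0.1, 0.305, 0.206, 0, 0, 0, 0], [-0.1, 0.305, 0.206, 0, 0, 0, 0], [-0.1, 0.305, 0.206, 0.1, 0, 0, 0], [-0.1, 0.305, 0.206, 0.16, 0, 0, 0], [-0.1, 0.305, 0.206, 0.2, 0, 0, 0], [-0.1, 0.305, 0.206, 0.24, 0, 0, 0], [-0.1, 0.305, 0.206, 0.28, 0, 0, 0], [-0.1, 0.305, 0.206, 0.28, 0, 0, 0]]

```text
time_s: 9.15
ee_pos: [0.5777, 0.0614, 0.1698]
eef_rot: [[-0.34, 0.94, -0.002], [0.94, 0.34, -0.0], [0.0, -0.002, -1.0]]
contact_force: [0.0, 0.3, -0.7]
width: 0.565
grasp_force: 62.1
```

```bash
python3 d.py .578 .0605 .129;  python3 - <<'E'
from h import *
c=cap('side');a=c['img'][185:285,232:362,::-1];cv2.imwrite('pics/e.png',cv2.resize(a,None,fx=6,fy=6,interpolation=2))
E
```

```text
t 9.15 p [0.5777 0.0614 0.1698] xb 109.9 tilt [-0.002  -0.0003] q [ 0.106  0.242 -0.064  1.267 -0.     1.329] F [ 0.   0.3 -0.7] w 0.565 g 62.1
d/0.2 [-0.0046  0.0004  0.204 ]
```

View pics/e.png

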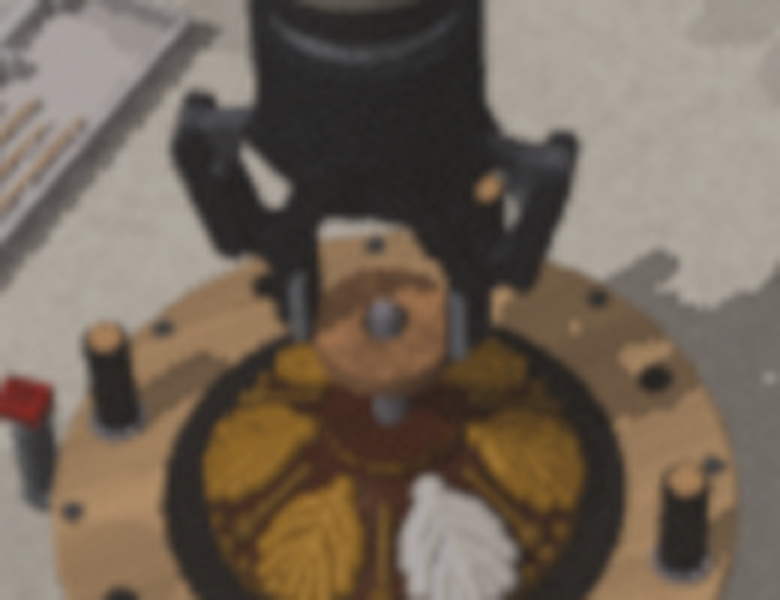

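The cork is threaded on the post, which shows through its bore at crop (385,320). Lowering it.

Call:
play_rows:
  rows:
    - [[-0.1, -0.002, 0, 0.06, 0, 0, 0], [-0.1, -0.002, 0, 0.12, 0, 0, 0], [-0.1, -0.002, 0, 0.17, 0, 0, 0], [-0.1, -0.002, 0, 0.19, 0, 0, 0], [-0.1, -0.002, 0, 0.2, 0, 0, 0], [-0.1, -0.002, 0, 0.205, 0, 0, 0], [-0.1, -0.002, 0, 0.207, 0, 0, 0], [-0.1, -0.002, 0, 0.207, 0, 0, 0]]

```text
time_s: 9.87
ee_pos: [0.5788, 0.0615, 0.1305]
eef_rot: [[-0.341, 0.94, 0.001], [0.94, 0.341, 0.0], [-0.0, 0.001, -1.0]]
contact_force: [-0.6, 0.2, -0.1]
width: 0.562
grasp_force: 62.1
```

Call:
play_rows:
  rows:
    - [[-0.1, 0, 0, 0.01, 0, 0, 0], [-0.1, 0, 0, 0.015, 0, 0, 0], [-0.1, 0, 0, 0.015, 0, 0, 0], [-0.1, 0, 0, 0.015, 0, 0, 0]]

```text
time_s: 10.2
ee_pos: [0.579, 0.0615, 0.1282]
eef_rot: [[-0.341, 0.94, 0.002], [0.94, 0.341, 0.0], [-0.0, 0.002, -1.0]]
contact_force: [-1.4, 0.0, 7.1]
width: 0.56
grasp_force: 62.7
```

Call:
play_rows:
  rows:
    - [[0.6, 0, 0, 0, 0, 0, 0], [0.6, 0, 0, 0, 0, 0, 0], [0.6, 0, 0, 0, 0, 0, 0], [0.6, 0, 0, 0, 0, 0, 0], [0.8, 0, 0, -0.15, 0, 0, 0], [1, 0, 0, -0.3, 0, 0, 0], [1, 0, 0, -0.5, 0, 0, 0], [1, 0, 0, -0.6, 0, 0, 0], [1, 0, 0, -0.6, 0, 0, 0]]

```text
time_s: 10.95
ee_pos: [0.5803, 0.0617, 0.2525]
eef_rot: [[-0.341, 0.94, 0.008], [0.94, 0.341, 0.001], [-0.002, 0.008, -1.0]]
contact_force: [-0.1, 0.4, 0.8]
width: 1.001
grasp_force: 0.0
```

```bash
python3 d.py .582 .328 .25;  python3 - <<'E'
from h import *
for n in('side',):
    c=cap(n)
    spots(n,c,'cork_ring',.11,6); print('exp',proj(c,[.5785,.0613,.11]))
    a=c['img'][200:300,232:362,::-1];cv2.imwrite('pics/f.png',cv2.resize(a,None,fx=6,fy=6,interpolation=2))
    spots(n,c,'weight',0,2)
c=cap('top');spots('top',c,'weight',0,3)
E
```

```text
t 10.95 p [0.5803 0.0617 0.2525] xb 109.93 tilt [0.0081 0.0009] q [0.106 0.232 0.104 1.435 0.    1.329] F [-0.1  0.4  0.8] w 1.001 g 0.0
d/0.2 [1.2491 0.4618 0.0136]
side cork_ring 0.77 px 296.1 253.0 xy [0.581  0.0606]
side cork_ring 0.72 px 450.1 214.7 xy [ 0.3247 -0.206 ]
side cork_ring 0.55 px 376.8 227.4 xy [ 0.4569 -0.0904]
side cork_ring 0.52 px 373.0 191.8 xy [ 0.5123 -0.1875]
side cork_ring 0.3 px 173.5 340.9 xy [0.6828 0.3635]
exp (np.float64(296.9690838955703), np.float64(253.65674399447337))
side weight 0.72 px 235.8 374.8 xy [0.5764 0.3269]
side weight 0.35 px 299.6 282.4 xy [0.5763 0.0606]
top weight 0.74 px 191.1 231.8 xy [0.5839 0.3294]
```

View pics/f.png

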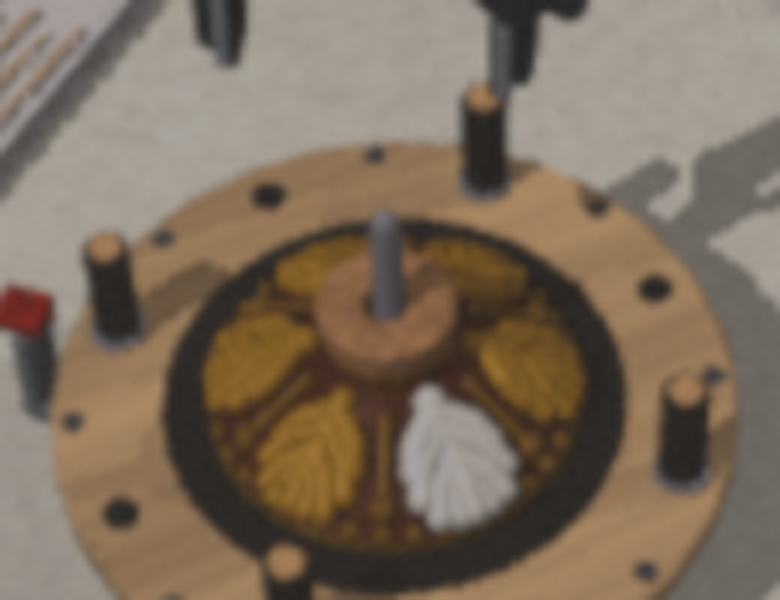

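The cork is seated on the moulding round the post, centred at crop (385,315). Now the weight.

Call:
play_rows:
  rows:
    - [[1, 1, 0.46, 0, 0, 0, 0], [1, 1, 0.46, 0, 0, 0, 0], [1, 1, 0.46, 0, 0, 0, 0], [1, 1, 0.46, 0, 0, 0, 0], [1, 1, 0.46, 0, 0, 0, 0], [1, 1, 0.46, 0, 0, 0, 0], [1, 1, 0.46, 0, 0, 0, 0], [1, 1, 0.46, 0, 0, 0, 0], [1, 1, 0.46, 0, 0, 0, 0]]

```text
time_s: 11.95
ee_pos: [0.5966, 0.2797, 0.2461]
eef_rot: [[-0.34, 0.94, -0.001], [0.94, 0.34, -0.001], [-0.001, -0.002, -1.0]]
contact_force: [0.3, -0.5, 0.1]
width: 1.0
grasp_force: 0.0
```

Call:
play_rows:
  rows:
    - [[1, 0.25, 0, 0, 0, 0, 0], [1, 0.25, 0, 0, 0, 0, 0], [1, 0.25, 0, 0.2, 0, 0, 0], [1, 0.25, 0, 0.4, 0, 0, 0], [1, 0.25, 0, 0.6, 0, 0, 0], [1, 0.25, 0, 0.75, 0, 0, 0], [1, 0.25, 0, 0.75, 0, 0, 0], [1, 0.25, 0, 0.75, 0, 0, 0]]

```text
time_s: 12.62
ee_pos: [0.5789, 0.3258, 0.096]
eef_rot: [[-0.339, 0.941, -0.003], [0.941, 0.339, -0.002], [-0.001, -0.004, -1.0]]
contact_force: [-0.2, 1.0, 0.5]
width: 1.003
grasp_force: 0.0
```

```bash
python3 d.py .582 .3285 .024
```

```text
t 12.62 p [0.5789 0.3258 0.096 ] xb 109.83 tilt [-0.0032 -0.0019] q [ 0.513  0.425  0.026  1.175 -0.     1.737] F [-0.2  1.   0.5] w 1.003 g 0.0
d/0.2 [0.0075 0.0205 0.3597]
```

Call:
play_rows:
  rows:
    - [[1, 0.008, 0.02, 0.15, 0, 0, 0], [1, 0.008, 0.02, 0.3, 0, 0, 0], [1, 0.008, 0.02, 0.36, 0, 0, 0], [1, 0.008, 0.02, 0.36, 0, 0, 0], [1, 0.008, 0.02, 0.36, 0, 0, 0], [-0.1, 0.008, 0.02, 0.36, 0, 0, 0], [-0.1, 0.008, 0.02, 0.36, 0, 0, 0], [-0.1, 0.008, 0.02, 0.36, 0, 0, 0], [-0.1, 0.008, 0.02, 0.36, 0, 0, 0], [-0.1, 0.008, 0.02, 0.36, 0, 0, 0], [-0.1, 0.008, 0.02, 0.36, 0, 0, 0], [-0.1, 0.008, 0.02, 0.36, 0, 0, 0]]

```text
time_s: 13.62
ee_pos: [0.5831, 0.331, 0.0276]
eef_rot: [[-0.341, 0.94, 0.002], [0.94, 0.341, 0.001], [0.0, 0.002, -1.0]]
contact_force: [-5.6, -1.3, 9.2]
width: 0.587
grasp_force: 60.9
```

Call:
play_rows:
  rows:
    - [[1, 0, 0, 0, 0, 0, 0], [1, 0, 0, 0, 0, 0, 0], [1, 0, 0, 0, 0, 0, 0], [1, 0, 0, 0, 0, 0, -0.5], [1, 0, 0, 0, 0, 0, -0.5], [1, 0, 0, 0, 0, 0, -0.5], [1, 0, 0, 0, 0, 0, -0.5], [1, 0, 0, 0, 0, 0, -0.5], [1, 0, 0, 0, 0, 0, -0.5], [1, 0, 0, 0, 0, 0, -0.5], [1, 0, 0, 0, 0, 0, -0.5], [1, 0, 0, 0, 0, 0, -0.5], [1, 0, 0, 0, 0, 0, -0.5], [1, 0, 0, 0, 0, 0, -0.5], [1, 0, 0, 0, 0, 0, -0.5], [1, 0, 0, 0, 0, 0, -0.5], [1, 0, 0, 0, 0, 0, -0.5], [1, 0, 0, 0, 0, 0, -0.5]]

```text
time_s: 15.12
ee_pos: [0.583, 0.3308, 0.0248]
eef_rot: [[-0.941, -0.339, -0.0], [-0.339, 0.941, -0.0], [0.0, -0.0, -1.0]]
contact_force: [-0.8, 0.3, 0.4]
width: 1.001
grasp_force: 0.0
```

Call:
play_rows:
  rows:
    - [[-0.1, 0, 0, 0, 0, 0, 0], [-0.1, 0, 0, 0, 0, 0, 0], [-0.1, 0, 0, 0, 0, 0, 0], [-0.1, 0, 0, 0, 0, 0, 0], [-0.1, 0, 0, 0, 0, 0, 0], [-0.1, 0, 0, 0, 0, 0, 0], [-0.1, 0, 0, 0, 0, 0, 0], [-0.1, 0, 0, 0, 0, 0, 0]]

```text
time_s: 15.78
ee_pos: [0.5835, 0.3305, 0.0256]
eef_rot: [[-0.94, -0.34, 0.001], [-0.34, 0.94, -0.0], [-0.001, -0.001, -1.0]]
contact_force: [-0.1, -2.7, 5.1]
width: 0.582
grasp_force: 64.0
```

```bash
python3 d.py .5785 .0605 .224
```

```text
t 15.78 p [0.5835 0.3305 0.0256] xb -160.1 tilt [ 0.0013 -0.0003] q [ 5.160e-01  4.720e-01 -6.400e-02  1.035e+00 -1.000e-03  1.680e-01] F [-0.1 -2.7  5.1] w 0.582 g 64.0
d/0.2 [ 0.4817 -1.2617 -0.9916]
```

Call:
play_rows:
  rows:
    - [[-0.1, 0, 0, -0.1, 0, 0, 0], [-0.1, 0, 0, -0.25, 0, 0, 0], [-0.1, 0, 0, -0.4, 0, 0, 0], [-0.1, 0, 0, -0.55, 0, 0, 0], [-0.1, 0, 0, -0.7, 0, 0, 0], [-0.1, 0, 0, -0.85, 0, 0, 0], [-0.1, 0, 0, -1, 0, 0, 0], [-0.1, 0, 0, -1, 0, 0, 0], [-0.1, 0.1, -0.2, -1, 0, 0, 0], [-0.1, 0.2, -0.4, -1, 0, 0, 0], [-0.1, 0.3, -0.6, -1, 0, 0, 0], [-0.1, 0.4, -0.8, -1, 0, 0, 0], [-0.1, 0.4, -0.9, -1, 0, 0, 0], [-0.1, 0.4, -0.9, -1, 0, 0, 0], [-0.1, 0.4, -0.9, -1, 0, 0, 0]]

```text
time_s: 17.03
ee_pos: [0.5684, 0.1324, 0.2226]
eef_rot: [[-0.941, -0.338, -0.003], [-0.338, 0.941, -0.0], [0.003, 0.001, -1.0]]
contact_force: [0.3, -0.7, -6.0]
width: 0.58
grasp_force: 65.4
```

```bash
python3 d.py .5785 .0605 .224
python3 - <<'E'
from h import *
c=cap('side');p=np.array(r.get_obs()['ee_pos']);spots('side',c,'weight',p[2]-.0256,2);print(proj(c,p-[0,0,.0256]))
spots('side',c,'post_top',.172,1);spots('side',c,'cork_ring',.11,1)
E
```

```text
t 17.03 p [0.5684 0.1324 0.2226] xb -160.26 tilt [-0.0034 -0.0001] q [ 2.290e-01  2.410e-01  5.000e-02  1.383e+00  1.000e-03 -1.160e-01] F [ 0.3 -0.7 -6. ] w 0.58 g 65.4
d/0.2 [ 0.0738 -0.3554 -0.0073]
side weight 0.49 px 282.2 253.1 xy [0.5688 0.1307]
(np.float64(281.59718343199097), np.float64(254.18380667097227))
side post_top 0.73 px 294.5 235.4 xy [0.5816 0.0619]
side cork_ring 0.83 px 368.8 196.1 xy [ 0.515  -0.1701]
```

Call:
play_rows:
  rows:
    - [[-0.1, 0.037, -0.18, -0.01, 0, 0, 0], [-0.1, 0.074, -0.3, -0.01, 0, 0, 0], [-0.1, 0.074, -0.355, -0.01, 0, 0, 0], [-0.1, 0.074, -0.355, -0.01, 0, 0, 0], [-0.1, 0.074, -0.355, -0.01, 0, 0, 0], [-0.1, 0.074, -0.355, 0.05, 0, 0, 0], [-0.1, 0.074, -0.355, 0.1, 0, 0, 0], [-0.1, 0.074, -0.355, 0.15, 0, 0, 0], [-0.1, 0.074, -0.355, 0.18, 0, 0, 0], [-0.1, 0.074, -0.355, 0.18, 0, 0, 0]]

```text
time_s: 18.07
ee_pos: [0.5788, 0.0616, 0.1868]
eef_rot: [[-0.94, -0.341, -0.002], [-0.341, 0.94, -0.004], [0.003, -0.003, -1.0]]
contact_force: [0.7, -5.9, -9.9]
width: 0.579
grasp_force: 65.5
```

```bash
python3 d.py .5785 .0605 .149
python3 - <<'E'
from h import *
c=cap('side');a=c['img'][185:285,232:362,::-1];cv2.imwrite('pics/g.png',cv2.resize(a,None,fx=6,fy=6,interpolation=2))
E
```

```text
t 18.07 p [0.5788 0.0616 0.1868] xb -160.06 tilt [-0.0021 -0.0039] q [ 0.108  0.241 -0.028  1.304 -0.004 -0.24 ] F [ 0.7 -5.9 -9.9] w 0.579 g 65.5
d/0.2 [ 0.0027 -0.0041  0.1889]
```

View pics/g.png

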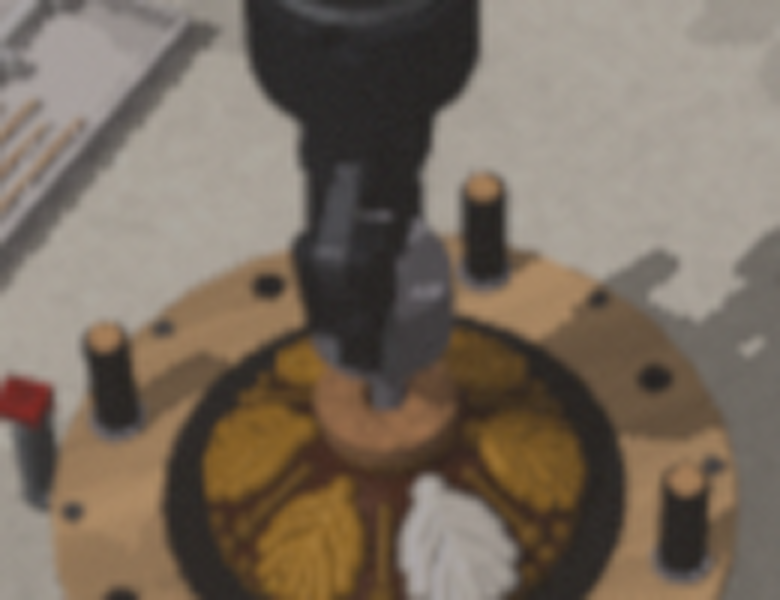

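The weight is over the post, and the post emerges below it at crop (388,390) above the cork. I'm descending slowly and watching the force.

Call:
play_rows:
  rows:
    - [[-0.1, 0, 0, 0, 0, 0, 0], [-0.1, 0, 0, 0, 0, 0, 0], [-0.1, 0, 0, 0.03, 0, 0, 0], [-0.1, 0, 0, 0.06, 0, 0, 0], [-0.1, 0, 0, 0.06, 0, 0, 0]]

```text
time_s: 18.53
ee_pos: [0.5788, 0.0614, 0.1753]
eef_rot: [[-0.94, -0.341, -0.002], [-0.341, 0.94, -0.004], [0.003, -0.003, -1.0]]
contact_force: [1.6, -6.5, -8.9]
width: 0.575
grasp_force: 65.5
```

Call:
play_rows:
  rows:
    - [[-0.1, 0, -0.006, 0, 0, 0, 0], [-0.1, 0, -0.006, 0, 0, 0, 0], [-0.1, 0, -0.006, 0.02, 0, 0, 0], [-0.1, 0, -0.006, 0.03, 0, 0, 0], [-0.1, 0, -0.006, 0.03, 0, 0, 0]]

```text
time_s: 18.95
ee_pos: [0.5796, 0.0611, 0.1704]
eef_rot: [[-0.94, -0.341, -0.0], [-0.341, 0.94, -0.001], [0.001, -0.001, -1.0]]
contact_force: [-0.8, -5.1, -6.9]
width: 0.579
grasp_force: 65.8
```

Call:
play_rows:
  rows:
    - [[-0.1, -0.002, -0.006, 0.02, 0, 0, 0], [-0.1, -0.002, -0.006, 0.04, 0, 0, 0], [-0.1, -0.002, -0.006, 0.06, 0, 0, 0], [-0.1, -0.002, -0.006, 0.08, 0, 0, 0], [-0.1, -0.002, -0.006, 0.09, 0, 0, 0], [-0.1, -0.002, -0.006, 0.09, 0, 0, 0]]

```text
time_s: 19.45
ee_pos: [0.5803, 0.0605, 0.1519]
eef_rot: [[-0.94, -0.341, -0.001], [-0.341, 0.94, 0.0], [0.001, 0.001, -1.0]]
contact_force: [-1.7, -0.5, -8.6]
width: 0.577
grasp_force: 65.7
```

Call:
play_rows:
  rows:
    - [[-0.1, 0, 0, 0.005, 0, 0, 0], [-0.1, 0, 0, 0.01, 0, 0, 0], [-0.1, 0, 0, 0.015, 0, 0, 0], [-0.1, 0, 0, 0.015, 0, 0, 0], [-0.1, 0, 0, 0.015, 0, 0, 0]]

```text
time_s: 19.87
ee_pos: [0.5805, 0.0603, 0.1499]
eef_rot: [[-0.94, -0.341, -0.0], [-0.341, 0.94, -0.0], [0.0, -0.0, -1.0]]
contact_force: [-3.8, -2.6, -4.8]
width: 0.577
grasp_force: 66.1
```

Call:
play_rows:
  rows:
    - [[-0.1, 0.003, 0, 0.004, 0, 0, 0], [-0.1, 0.003, 0, 0.008, 0, 0, 0], [-0.1, 0.003, 0, 0.01, 0, 0, 0], [-0.1, 0.003, 0, 0.01, 0, 0, 0]]

```text
time_s: 20.2
ee_pos: [0.5804, 0.0602, 0.1479]
eef_rot: [[-0.94, -0.341, 0.001], [-0.341, 0.94, 0.0], [-0.001, 0.0, -1.0]]
contact_force: [-1.3, -1.5, -6.1]
width: 0.574
grasp_force: 66.1
```

Call:
play_rows:
  rows:
    - [[-0.1, 0.003, 0, 0.004, 0, 0, 0], [-0.1, 0.003, 0, 0.008, 0, 0, 0], [-0.1, 0.003, 0, 0.01, 0, 0, 0], [-0.1, 0.003, 0, 0.01, 0, 0, 0]]

```text
time_s: 20.53
ee_pos: [0.5803, 0.0602, 0.1476]
eef_rot: [[-0.94, -0.341, 0.003], [-0.341, 0.94, 0.001], [-0.003, -0.0, -1.0]]
contact_force: [-2.0, 0.6, 5.5]
width: 0.579
grasp_force: 67.1
```

The wrist force flipped from about -6 N to +5.5 N at the expected height, so the weight is on the cork. Releasing.

Call:
play_rows:
  rows:
    - [[0.5, 0, 0, 0, 0, 0, 0], [0.5, 0, 0, 0, 0, 0, 0], [0.5, 0, 0, 0, 0, 0, 0], [0.5, 0, 0, 0, 0, 0, 0], [0.7, 0, 0, -0.1, 0, 0, 0], [1, 0, 0, -0.25, 0, 0, 0], [1, 0, 0, -0.4, 0, 0, 0], [1, 0, 0, -0.5, 0, 0, 0], [1, 0, 0, -0.5, 0, 0, 0]]

```text
time_s: 21.28
ee_pos: [0.5813, 0.0601, 0.2509]
eef_rot: [[-0.94, -0.341, 0.008], [-0.341, 0.94, 0.001], [-0.007, -0.002, -1.0]]
contact_force: [-0.2, 0.1, 0.6]
width: 1.004
grasp_force: 0.0
```

```bash
python3 d.py
python3 - <<'E'
from h import *
from b import fit
c=cap('side');a=c['img'][200:300,232:362,::-1];cv2.imwrite('pics/i.png',cv2.resize(a,None,fx=6,fy=6,interpolation=2))
spots('side',c,'weight',.122,2);print('exp',proj(c,[.5785,.0605,.122]))
def redo(n,c):
    spots(n,c,'bare_leaf',.076,2);spots(n,c,'pointer',.058,2);spots(n,c,'peg1',.112,5);spots(n,c,'stand',0,1)
redo('side',c)
c=cap('top');redo('top',c)
E
```

```text
t 21.28 p [0.5813 0.0601 0.2509] xb -160.07 tilt [0.0076 0.0009] q [ 0.103  0.234  0.103  1.432  0.    -0.245] F [-0.2  0.1  0.6] w 1.004 g 0.0
side weight 0.38 px 311.8 285.2 xy [0.505  0.1257]
exp (np.float64(296.9599815915012), np.float64(250.04177477265404))
side bare_leaf 0.91 px 310.5 283.1 xy [0.5261 0.0951]
side pointer 0.79 px 242.5 251.0 xy [0.7153 0.0814]
side peg1 0.92 px 249.4 241.0 xy [0.6888 0.0826]
side peg1 0.7 px 312.2 218.5 xy [ 0.5982 -0.0424]
side peg1 0.65 px 164.6 423.5 xy [0.5931 0.5029]
side peg1 0.59 px 345.4 261.8 xy [0.4745 0.0317]
side stand 0.87 px 298.7 284.3 xy [0.5754 0.0663]
top peg1 0.79 px 351.2 223.2 xy [ 0.6047 -0.0489]
top peg1 0.73 px 249.3 243.4 xy [0.5542 0.1749]
top stand 0.72 px 241.0 165.3 xy [0.7488 0.2144]
```

View pics/i.png

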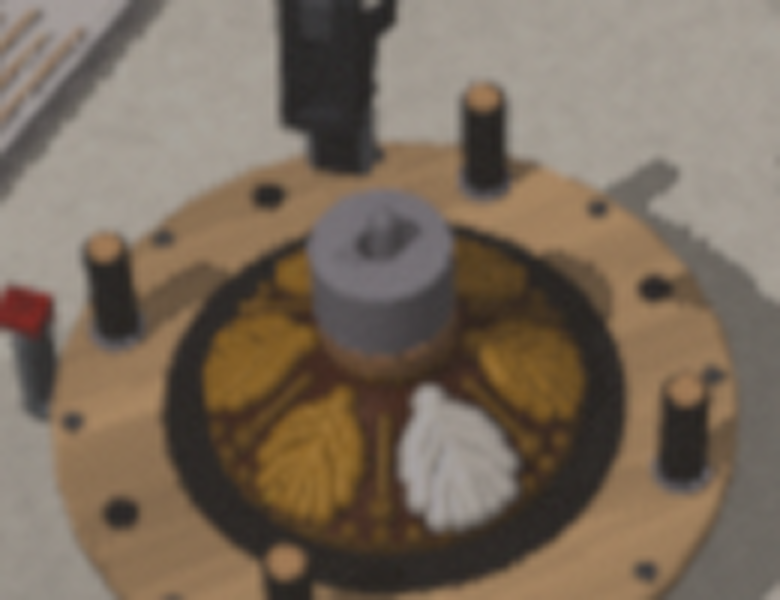

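The weight stands on the cork, with the post visible in its bore at crop (380,240). Now the pointer bearing and peg bearings.

```bash
cat > m.py <<'E'
from h import *
A=np.array([.5785,.0607])
def bear(p): return np.degrees(np.arctan2(p[1]-A[1],p[0]-A[0])).round(2), np.hypot(*(p[:2]-A)).round(4)
def run():
  for n in('side','top'):
    c=cap(n);a=c['img'].astype(int)
    yy,xx=np.mgrid[:480,:640]
    def blob(m,lim,z,lab):
        m=m&(np.hypot(xx-proj(c,[*A,z])[0],yy-proj(c,[*A,z])[1])<lim)
        k,l,s,ce=cv2.connectedComponentsWithStats(m.astype(np.uint8))
        if k>1:
            i=1+s[1:,4].argmax();p=atz(c,*ce[i],z);print(n,lab,ce[i].round(1),s[i,4],bear(p))
    blob((a[...,0]>1.9*a[...,1])&(a[...,0]>1.9*a[...,2])&(a[...,0]>90),95,.061,'red')
    w=(a.max(2)-a.min(2)<28)&(a.max(2)>120)
    blob(w,38,.076,'leaf')
run()
E
python3 m.py; python3 d.py .6 -.049 .25
```

```text
side red [235.4 251.2] 44 (np.float64(11.71), np.float64(0.1525))
side leaf [307.1 276.4] 310 (np.float64(148.72), np.float64(0.0433))
t 21.93 p [0.5794 0.0599 0.2457] xb -160.07 tilt [-0.0003 -0.    ] q [ 0.103  0.237  0.095  1.43   0.    -0.245] F [ 0.4  0.2 -0.3] w 0.998 g 0.0
d/0.2 [ 0.0888 -0.547  -0.0216]
```

Call:
play_rows:
  rows:
    - [[1, 0.075, -0.55, 0, 0, 0, -0.458], [1, 0.075, -0.55, 0, 0, 0, -0.458], [1, 0.075, -0.55, 0, 0, 0, -0.458], [1, 0.075, -0.55, 0, 0, 0, -0.458], [1, 0.075, -0.55, 0, 0, 0, -0.458], [1, 0.075, -0.55, 0, 0, 0, -0.458], [1, 0.075, -0.55, 0, 0, 0, -0.458], [1, 0.075, -0.55, 0, 0, 0, -0.458], [1, 0.075, -0.55, 0, 0, 0, -0.458], [1, 0.075, -0.55, 0, 0, 0, -0.458], [1, 0.075, -0.55, 0, 0, 0, -0.458], [1, 0.075, -0.55, 0, 0, 0, -0.458], [1, 0.075, -0.55, 0, 0, 0, -0.458], [1, 0.075, -0.55, 0, 0, 0, -0.458], [1, 0.075, -0.55, 0, 0, 0, -0.458], [1, 0.075, -0.55, 0, 0, 0, -0.458]]

```text
time_s: 23.27
ee_pos: [0.6029, -0.0486, 0.2459]
eef_rot: [[0.213, -0.977, 0.0], [-0.977, -0.213, -0.0], [0.0, -0.0, -1.0]]
contact_force: [-0.1, -0.2, 0.1]
width: 0.999
grasp_force: 0.0
```

```bash
python3 d.py .6027 -.0486 .095
python3 - <<'E'
from h import *
c=cap('side');spots('side',c,'peg1',.112,5);print(proj(c,[.6027,-.0486,.112]))
E
```

```text
t 23.27 p [ 0.6029 -0.0486  0.2459] xb -77.71 tilt [ 0. -0.] q [-0.08   0.28   0.152  1.443 -0.    -1.866] F [-0.1 -0.2  0.1] w 0.999 g 0.0
d/0.2 [-3.000e-04  8.000e-04  7.545e-01]
side peg1 0.93 px 277.9 292.6 xy [0.5612 0.1697]
side peg1 0.71 px 250.2 240.7 xy [0.6878 0.0811]
side peg1 0.68 px 313.4 216.7 xy [ 0.5983 -0.0485]
side peg1 0.6 px 345.8 264.0 xy [0.4711 0.0366]
(np.float64(311.77724769387345), np.float64(216.01784972275132))
```

Call:
play_rows:
  rows:
    - [[1, 0, 0, 0.18, 0, 0, 0], [1, 0, 0, 0.36, 0, 0, 0], [1, 0, 0, 0.54, 0, 0, 0], [1, 0, 0, 0.66, 0, 0, 0], [1, 0, 0, 0.75, 0, 0, 0], [1, 0, 0, 0.75, 0, 0, 0], [-0.9, 0, 0, 0.75, 0, 0, 0], [-0.9, 0, 0, 0.75, 0, 0, 0], [-0.9, 0, 0, 0.75, 0, 0, 0], [-0.9, 0, 0, 0.75, 0, 0, 0], [-0.9, 0, 0, 0.75, 0, 0, 0], [-0.9, 0, 0, 0.75, 0, 0, 0], [-0.9, 0, 0, 0.75, 0, 0, 0], [-0.9, 0, 0, 0.75, 0, 0, 0], [-0.9, 0, 0, 0.75, 0, 0, 0], [-0.9, 0, 0, 0.75, 0, 0, 0]]

```text
time_s: 24.7
ee_pos: [0.6036, -0.0487, 0.0972]
eef_rot: [[0.214, -0.977, 0.002], [-0.977, -0.214, -0.0], [0.001, -0.002, -1.0]]
contact_force: [0.2, 0.3, 6.3]
width: 0.192
grasp_force: 58.5
```

```bash
python3 d.py; python3 m.py
cat > arc.py <<'E'
# rows of an arc of the commanded pose about axis A by `deg`, in the tool frame now
from h import *
import sys
o=r.get_obs();p=np.array(o['ee_pos']);R=np.array(o['eef_rot']);A=np.array([.5785,.0607,p[2]])
deg=float(sys.argv[1]);n=int(sys.argv[2]);print('radius',np.hypot(*(p-A)[:2]))
for k in range(1,n+1):
    a=np.radians(deg*k/n);Z=cv2.Rodrigues(np.array([0,0,a]))[0]
    d=R.T@(A+Z@(p-A)*[1,1,1]-p)/.2
    print([-.9,*d[:2].round(3),0,0,0,round(-a/np.pi,3)],end=', ')
E
python3 arc.py -72 17
```

```text
t 24.7 p [ 0.6036 -0.0487  0.0972] xb -77.63 tilt [ 0.0022 -0.0002] q [-0.08   0.312 -0.133  1.123  0.    -1.867] F [0.2 0.3 6.3] w 0.192 g 58.5
side red [377.7 230.3] 135 (np.float64(-121.65), np.float64(0.2155))
side leaf [307.4 276.1] 322 (np.float64(150.05), np.float64(0.0431))
top red [291.4 172. ] 34 (np.float64(10.89), np.float64(0.1489))
top leaf [300.7 231.6] 331 (np.float64(18.77), np.float64(0.0077))
radius 0.11218517051704106
[-0.9, np.float64(-0.001), np.float64(0.041), 0, 0, 0, np.float64(0.024)], [-0.9, np.float64(-0.005), np.float64(0.083), 0, 0, 0, np.float64(0.047)], [-0.9, np.float64(-0.013), np.float64(0.123), 0, 0, 0, np.float64(0.071)], [-0.9, np.float64(-0.023), np.float64(0.164), 0, 0, 0, np.float64(0.094)], [-0.9, np.float64(-0.036), np.float64(0.203), 0, 0, 0, np.float64(0.118)], [-0.9, np.float64(-0.052), np.float64(0.241), 0, 0, 0, np.float64(0.141)], [-0.9, np.float64(-0.071), np.float64(0.278), 0, 0, 0, np.float64(0.165)], [-0.9, np.float64(-0.092), np.float64(0.314), 0, 0, 0, np.float64(0.188)], [-0.9, np.float64(-0.116), np.float64(0.347), 0, 0, 0, np.float64(0.212)], [-0.9, np.float64(-0.143), np.float64(0.379), 0, 0, 0, np.float64(0.235)], [-0.9, np.float64(-0.172), np.float64(0.409), 0, 0, 0, np.float64(0.259)], [-0.9, np.float64(-0.202), np.float64(0.437), 0, 0, 0, np.float64(0.282)], [-0.9, np.float64(-0.235), np.float64(0.462), 0, 0, 0, np.float64(0.306)], [-0.9, np.float64(-0.27), np.float64(0.485), 0, 0, 0, np.float64(0.329)], [-0.9, np.float64(-0.306), np.float64(0.505), 0, 0, 0, np.float64(0.353)], [-0.9, np.float64(-0.344), np.float64(0.523), 0, 0, 0, np.float64(0.376)], [-0.9, np.float64(-0.382), np.float64(0.537), 0, 0, 0, np.float64(0.4)],
```

The peg is gripped at a radius of 112.2 mm, which puts the disc yaw at 147.9°. The pointer is at about 11.3°, so I turn -136.6° in two arcs.

Call:
play_rows:
  rows:
    - [[-0.9, -0.001, 0.041, 0, 0, 0, 0.024], [-0.9, -0.005, 0.083, 0, 0, 0, 0.047], [-0.9, -0.013, 0.123, 0, 0, 0, 0.071], [-0.9, -0.023, 0.164, 0, 0, 0, 0.094], [-0.9, -0.036, 0.203, 0, 0, 0, 0.118], [-0.9, -0.052, 0.241, 0, 0, 0, 0.141], [-0.9, -0.071, 0.278, 0, 0, 0, 0.165], [-0.9, -0.092, 0.314, 0, 0, 0, 0.188], [-0.9, -0.116, 0.347, 0, 0, 0, 0.212], [-0.9, -0.143, 0.379, 0, 0, 0, 0.235], [-0.9, -0.172, 0.409, 0, 0, 0, 0.259], [-0.9, -0.202, 0.437, 0, 0, 0, 0.282], [-0.9, -0.235, 0.462, 0, 0, 0, 0.306], [-0.9, -0.27, 0.485, 0, 0, 0, 0.329], [-0.9, -0.306, 0.505, 0, 0, 0, 0.353], [-0.9, -0.344, 0.523, 0, 0, 0, 0.376], [-0.9, -0.382, 0.537, 0, 0, 0, 0.4], [-0.9, -0.382, 0.537, 0, 0, 0, 0.4], [-0.9, -0.382, 0.537, 0, 0, 0, 0.4]]

```text
time_s: 26.38
ee_pos: [0.4832, 0.0033, 0.0971]
eef_rot: [[-0.862, -0.507, 0.004], [-0.507, 0.862, 0.0], [-0.003, -0.002, -1.0]]
contact_force: [4.9, -0.1, 5.4]
width: 0.191
grasp_force: 59.4
```

```bash
python3 d.py; sed -i "s/\[-.9,\*d\[:2\].round(3),0,0,0,round(-a\/np.pi,3)\]/[-.9,*map(float,d[:2].round(3)),0,0,0,float(round(-a\/np.pi,3))]/" arc.py; sed -i "s/^for k/b=np.degrees(np.arctan2(*(p-A)[1::-1]));print('peg',b);deg=(deg-b)%360-360\nfor k/" arc.py; python3 arc.py 146.3 16
```

```text
t 26.38 p [0.4832 0.0033 0.0971] xb -149.54 tilt [0.004  0.0001] q [ 0.007  0.089 -0.41   1.068  0.    -0.525] F [ 4.9 -0.1  5.4] w 0.191 g 59.4
radius 0.11126985226460824
peg -148.9187277744963
[-0.9, -0.001, 0.039, 0, 0, 0, 0.022], [-0.9, -0.005, 0.078, 0, 0, 0, 0.045], [-0.9, -0.011, 0.117, 0, 0, 0, 0.067], [-0.9, -0.02, 0.155, 0, 0, 0, 0.09], [-0.9, -0.032, 0.193, 0, 0, 0, 0.112], [-0.9, -0.047, 0.229, 0, 0, 0, 0.135], [-0.9, -0.064, 0.265, 0, 0, 0, 0.157], [-0.9, -0.083, 0.299, 0, 0, 0, 0.18], [-0.9, -0.105, 0.332, 0, 0, 0, 0.202], [-0.9, -0.129, 0.363, 0, 0, 0, 0.225], [-0.9, -0.156, 0.392, 0, 0, 0, 0.247], [-0.9, -0.184, 0.419, 0, 0, 0, 0.27], [-0.9, -0.214, 0.445, 0, 0, 0, 0.292], [-0.9, -0.246, 0.468, 0, 0, 0, 0.315], [-0.9, -0.279, 0.488, 0, 0, 0, 0.337], [-0.9, -0.314, 0.507, 0, 0, 0, 0.36],
```

Call:
play_rows:
  rows:
    - [[-0.9, -0.001, 0.039, 0, 0, 0, 0.022], [-0.9, -0.005, 0.078, 0, 0, 0, 0.045], [-0.9, -0.011, 0.117, 0, 0, 0, 0.067], [-0.9, -0.02, 0.155, 0, 0, 0, 0.09], [-0.9, -0.032, 0.193, 0, 0, 0, 0.112], [-0.9, -0.047, 0.229, 0, 0, 0, 0.135], [-0.9, -0.064, 0.265, 0, 0, 0, 0.157], [-0.9, -0.083, 0.299, 0, 0, 0, 0.18], [-0.9, -0.105, 0.332, 0, 0, 0, 0.202], [-0.9, -0.129, 0.363, 0, 0, 0, 0.225], [-0.9, -0.156, 0.392, 0, 0, 0, 0.247], [-0.9, -0.184, 0.419, 0, 0, 0, 0.27], [-0.9, -0.214, 0.445, 0, 0, 0, 0.292], [-0.9, -0.246, 0.468, 0, 0, 0, 0.315], [-0.9, -0.279, 0.488, 0, 0, 0, 0.337], [-0.9, -0.314, 0.507, 0, 0, 0, 0.36], [-0.9, -0.314, 0.507, 0, 0, 0, 0.36], [-0.9, -0.314, 0.507, 0, 0, 0, 0.36], [-0.9, -0.314, 0.507, 0, 0, 0, 0.36]]

```text
time_s: 27.97
ee_pos: [0.487, 0.1211, 0.0972]
eef_rot: [[-0.825, 0.565, 0.005], [0.565, 0.825, -0.003], [-0.005, 0.001, -1.0]]
contact_force: [5.3, -4.8, 6.1]
width: 0.188
grasp_force: 59.5
```

```bash
python3 d.py; python3 arc.py 146.3 2; python3 m.py
python3 - <<'E'
from h import *
c=cap('top');spots('top',c,'bare_leaf',.076,2);spots('top',c,'pointer',.058,2)
print('leaf line',[np.round(proj(c,[.5785+q*np.cos(.197),.0607+q*np.sin(.197),z])) for q,z in((.066,.076),(.136,.058))])
u,v=292,215;T=cv2.resize(c['img'][v-50:v+50,u-65:u+65,::-1],None,fx=3,fy=3,interpolation=2)
c=cap('side');spots('side',c,'bare_leaf',.076,2);spots('side',c,'pointer',.058,2);spots('side',c,'weight',.122,2)
S=cv2.resize(c['img'][200:300,222:352,::-1],None,fx=3,fy=3,interpolation=2)
cv2.imwrite('pics/z.png',np.hstack([T,S]))
E
```

```text
t 27.97 p [0.487  0.1211 0.0972] xb 145.59 tilt [ 0.0048 -0.0026] q [ 0.246  0.123 -0.372  1.072 -0.004  0.846] F [ 5.3 -4.8  6.1] w 0.188 g 59.5
radius 0.10959329609512312
peg 146.5619510420668
[-0.9, 0.0, 0.001, 0, 0, 0, 0.001], [-0.9, 0.0, 0.003, 0, 0, 0, 0.001], side red [376.5 229. ] 184 (np.float64(-120.35), np.float64(0.2154))
side leaf [275.  254.6] 194 (np.float64(4.77), np.float64(0.0569))
top red [291.5 171.7] 44 (np.float64(10.74), np.float64(0.1494))
top leaf [300.7 223.4] 531 (np.float64(6.86), np.float64(0.0261))
top bare_leaf 0.61 px 261.8 205.1 xy [0.644  0.1535]
top bare_leaf 0.56 px 297.2 205.6 xy [0.645  0.0728]
top pointer 0.61 px 292.9 176.6 xy [0.7145 0.0852]
top pointer 0.16 px 329.4 192.2 xy [ 6.804e-01 -4.000e-04]
leaf line [array([297., 206.]), array([292., 178.])]
side bare_leaf 0.55 px 272.1 255.3 xy [0.6398 0.0703]
side pointer 0.87 px 243.7 250.2 xy [0.7141 0.078 ]
side pointer 0.26 px 273.0 217.1 xy [ 0.7079 -0.0416]
side weight 0.84 px 299.0 244.9 xy [0.5817 0.046 ]
```

View pics/z.png

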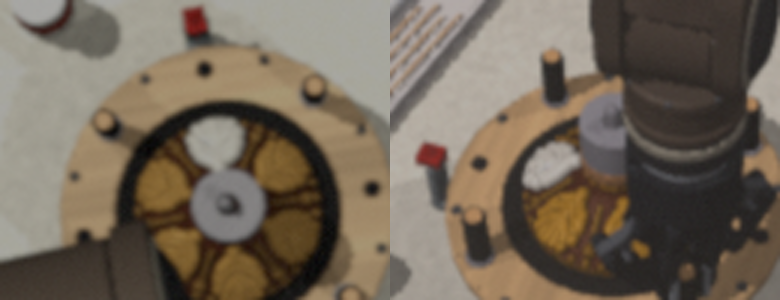

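In the final view the white leaf's tip is at about (298,205) in the top view, on the line from the axis to the red pointer at (291,172). The leaf bearing is 9–11.5° and the pointer about 10.9°. The weight and cork are still stacked and the peg is held.

```bash
python3 d.py; python3 -c "
from rig import order
print(order.job_done())"
```

```text
t 28.42 p [0.487  0.121  0.0972] xb 145.58 tilt [ 0.0049 -0.0024] q [ 0.246  0.122 -0.372  1.072 -0.003  0.846] F [ 5.6 -5.4  6.1] w 0.188 g 59.5
the job is handed in; nothing more can be done
None
```

I handed the job in at 28.4 s, but the hand-in returned no verdict. The cork and weight are seated on the post, the bare leaf is within about 2° of the pointer by my measurements, and the peg is held still with about 59 N of grip.

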